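# Release the cam lock of a drill jig and push its slide home

### The job

Free the drill jig's cam lock by pushing its red handle round until the low side of the brass cam faces the slide; only then push the slide forward by its blue plate, fully home, so that the copper blank riding in it comes under the drill bushing. Leave the cam at its low point and the blank lying in its nest, and do not disturb the beaker, the tin or the clamp.

Things in the scene. Friction and masses are not known exactly. Their poses are not given: they have to be found in the camera images.
- jig: Drill jig fixed to the bench: grey base plate 250 x 160 x 12 mm. Origin: centre of its underside; x: the slide's forward direction, y: left, z up. Guide rails: tops 33 mm above the bench, y = +-38 mm outside, x = -110 to 20 mm. A dark bridge with a brass bushing crosses the track at x = -18 to 12 mm, y = +-65 mm, its bar 50 to 58 mm up, bushing top 66 mm
- slide (a joint): Travel of the slide in m: 0 = back, 0.045 = fully home (a firm stop). It moves along the jig's x, needs about 2 N, stays where it is left. With the cam's high side towards it, its nose strikes the cam's rim at about 0.023; it can reach home only with the cam within about 0.58 rad of its low point
- push_plate (a point): Top middle of the rear face of the slide's upright blue push plate, 75 mm above the bench. The plate is 56 mm wide (jig's y) and 10 mm thick; its rear face is free down to 33 mm above the bench, and nothing on the jig behind it is higher. Push this face along the jig's x. Axes as the jig's. The aluminium slide is 100 mm long: its nose lies 100 mm ahead of this point
- nest (a point): Centre of the nest floor on the slide, 29 mm above the bench, with a fence 5 mm high all round (inside 48 x 42 mm); moves with the slide; 42 mm ahead of the push plate's rear face. Axes as the jig's
- cam (a joint): Angle of the eccentric cam, rad, positive counter-clockwise from above: 0 = low point towards the slide (slide free), pi = high point; starts at 1.4 to 2.7; limits -0.7 and 2.9. Brass disc, radius 30 mm, pivot 12 mm off its centre, white dot at the low side, red dot at the high side. Stiff (0.35 N m, some 5 N at the handle), stays where left; the slide cannot turn it
- cam_pivot (a point): Point on the cam's turning axis, 42 mm above the bench, at x = 75 mm, y = 0 of the jig. The axis is vertical
- handle (a point): Centre of the top of the cam's red upright handle post: radius 8 mm, 47 mm tall, top 85 mm above the bench, on a flat steel arm (top 38 mm above the bench), 75 mm from the cam's axis. The arm points along the jig's -y when the cam is at 0 and turns with it: from its start it swings clockwise seen from above, round the front end of the jig
- blank: Copper blank 46 x 40 x 10 mm (60 g) lying loose in the slide's nest. Origin: centre of its underside; x along the jig's x at the start
- beaker: Glass beaker, rim radius 33 mm, 85 mm tall, standing on the bench to the right of the jig. Origin: centre of its underside
- tin: Steel tin with a green band, radius 26 mm, 60 mm tall, standing on the bench near the front right corner of the jig. Origin: centre of its underside
- clamp: Blue steel screw clamp lying on the bench to the left of the jig, about 135 x 60 mm, 16 mm high. Origin: under the middle of its frame, on the bench
Things that resemble listed ones, but are neither listed nor needed, are in the scene too. There is more than one size of the beaker; the job needs the middle-sized.

How it is judged:
On the way, in this order (a step that is already met when the one before it is completed fails the run):
1. the cam is turned to its low point (within 0.5 rad) while the slide is still back (less than 10 mm forward) (value of joint cam between -0.5 and 0.5 rad and value of joint slide below 0.01 m), for 0.2 s.
2. the slide is pushed fully home (value of joint slide above 0.043 m), for 0.2 s.
At the end, for the whole second after the job is handed in: The slide is home (at least 43 of its 45 mm), the cam is within 0.5 rad of its low point, the blank lies flat and still in its nest (within 6 mm of its centre), and beaker, tin and clamp stand where they were (within 20 mm), upright (value of joint slide above 0.043 m and value of joint cam between -0.5 and 0.5 rad and distance between blank and nest below 0.006 m and angle between blank's own z axis and vertical below 0.1 rad and linear speed of blank below 0.02 m/s and angle between each of beaker, tin's own z axis and vertical below 0.2 rad and distance of each of beaker, tin, clamp from where it was at the start of the episode below 0.02 m); the robot touches nothing.
It fails at once if the slide is pushed while the cam is not at its low point (slide 10 mm or more forward, cam more than 0.6 rad off) (value of joint slide above 0.01 m and (value of joint cam above 0.6 rad or value of joint cam below -0.6 rad)).
It fails at once if the blank is lifted or knocked out of its nest (distance between blank and nest above 0.012 m).
It fails at once if the beaker, the tin or the clamp is moved more than 20 mm, tipped or lifted (distance of any of beaker, tin, clamp from where it was at the start of the episode above 0.02 m or angle between any of beaker, tin's own z axis and vertical above 0.3 rad).
It also fails if it takes over 56 s, if anything falls off the work surface, if the arm or the gripper's body presses on something with over 40 N, if the wrist force passes 120 N, or if a joint passes its speed limit or range.

### The arm

A 6-joint arm with a two-finger parallel gripper is mounted at the origin on the work surface. World frame = base frame: x ahead of the robot, y to its left, z up, the work surface at z = 0. Lengths are in m, angles in rad, forces in N, time in s.
With the tool pointing down it reaches from about 0.375 to 0.9 m from the base axis. Payload 3.1 kg.
Tool frame: the origin (TCP) lies on the centre line of the jaws, within the pads' length; the fingertips stand 11 mm ahead of it and the grasp point (between the pads) lies 8 mm behind it; x points along the fingers, y is the direction in which the jaws open and shut, and the axes are right-handed (so a half turn about x gives the same grasp; the last joint's range is limited). The gripper opens to 87 mm and grips with 3 to 60 N. Pads are 19 mm wide; open, the fingers measure 117 mm over their backs; the gripper's body (75 mm by 190 mm) begins 51 mm behind the grasp point.
Start: joints at [1.125, 0.527, 1.433, -0, 1.181, -0.178], TCP at [0.165, 0.603, 0.234] pointing down, gripper open.
Joint ranges: [-3.08, 3.08], [-0.75, 2.2], [0.22, 2.44], [-1.43, 4.57], [0, 2.65], [-2.85, 2.85]. Speed limits (rad/s): [2.79, 2.79, 3.14, 3.14, 3.14, 3.14].

### API

Orientations are given as a unit quaternion [x, y, z, w].
In Python, from rig import robot, camera, camera_info gives the robot as it stands.
- The arm moves only by the shell command python3 -m inch 'ROWS' [FORCE]. ROWS is JSON, a list that holds one entry, the list of rows, each a list of 5 numbers: the shift along the tool's x, y, z in cm, then the turn about the tool's x in rad, then the opening, from 0 (shut) to 1 (fully open). A call has 1 to 8 rows; each row shifts and turns the pose as measured when the row begins, along the tool's axes as they then stand; what a row does not reach is not made up. A row lasts 1/12 s, in which the tool goes at most 41.7 mm and 7.16 degrees, less where a joint would pass 70% of its speed; a pose out of reach is approached as far as the arm can. A call with a gripper value outside its range is refused whole. The fingers move at their own pace and stop on an object; FORCE is the grip in N (left out, the last holds). Time passes only in rows, so rows that do not move let the fingers close. It gives the time, the measured TCP pose, the force and the opening at its end, in the units of the state.
- robot.get_obs(): the state, without advancing time (a new reading comes with each control period).
- camera(name): name is "scene" or "top"; returns the picture (480x640x3 uint8, red, green, blue); there is no depth.
- camera_info(name): a dict with "camera_matrix" (3x3 intrinsics, pixels), "dist" ([k1, k2, p1, p2, k3] as OpenCV has them; the pictures are not rectified), "rvec" (rotation vector, rad) and "tvec" (3), from world to camera coordinates, as OpenCV has them. Camera axes: x right, y down, z forward; pixel columns grow to the right and rows downward; lengths in m; the calibration is good to about 2 mm. A picture is of the moment at which its call begins. camera_info takes no time and is no camera call.
- robot.hand_in(): hands the job in, once; it reports no verdict.
The state is a dict: "time": time; "q": joint angles; "joint_velocities": joint speeds; "joint_torque": joint torques, N m; "position": TCP position; "tool_rot": TCP orientation; "ft_force": force on the tool from outside, world axes, zero at the start; "moment": the same for the moment, N m; "grip_width": finger opening in m.
Only numpy, scipy, OpenCV 4.12 (cv2) and the standard library are available. Lean on these libraries where they do the work, as an engineer would, in place of code of your own. Each camera call takes 0.05 s, during which the arm holds its last target. There are 200 camera calls.

## Working session

There is one attempt and no reset: what is moved stays moved. The work goes in short steps, Python scripts to look and compute and a shell command to move; the robot and the scene stay as the last step left them, time stands still between calls to the robot, and variables do not carry over. Pictures are saved under pics/ and viewed, about 8 in all and at most 12, crops included, and the job is handed in when it is done.

```bash
mkdir -p pics; python3 - <<'E'
from rig import robot,camera,camera_info
import cv2
for n in("scene","top"):
    cv2.imwrite(f"pics/{n}0.png",camera(n)[:,:,::-1]); i=camera_info(n); print(n,i)
print(robot.get_obs())
E
```

```text
scene {'camera_matrix': array([[594.39764896,   0.        , 324.08583983],
       [  0.        , 594.39764896, 232.67172577],
       [  0.        ,   0.        ,   1.        ]]), 'dist': array([-0.05915424,  0.        ,  0.        ,  0.        ,  0.        ]), 'rvec': array([ 1.2609781 ,  2.44950272, -0.77293827]), 'tvec': array([ 0.31113047, -0.35591383,  1.4311269 ])}
top {'camera_matrix': array([[467.68278516,   0.        , 325.26963738],
       [  0.        , 467.68278516, 238.70375437],
       [  0.        ,   0.        ,   1.        ]]), 'dist': array([-0.09677266,  0.        ,  0.        ,  0.        ,  0.        ]), 'rvec': array([ 2.17369823, -2.16421425,  0.09735821]), 'tvec': array([0.06540295, 0.62256563, 0.86768181])}
{'time': 0.1, 'q': array([ 1.12549724e+00,  5.28404659e-01,  1.43381366e+00, -3.18424399e-06,
        1.18137884e+00, -1.78506031e-01]), 'joint_velocities': array([ 0.0008249 , -0.00178249, -0.00418248, -0.00079312,  0.0028118 ,
        0.00067994]), 'joint_torque': array([ 8.71186830e-05, -4.40988028e+01, -1.77151161e+01,  6.35224278e-02,
        5.33306727e-02, -3.37655672e-05]), 'position': array([0.16446397, 0.60229424, 0.23263757]), 'tool_rot': array([ 0.0933708 ,  0.70104094, -0.09472044,  0.70060797]), 'ft_force': array([-0.14432142,  0.16498942,  0.04894601]), 'moment': array([-0.0530736 , -0.02339737, -0.00191943]), 'grip_width': 0.08733697541783524}
```

View pics/top0.png

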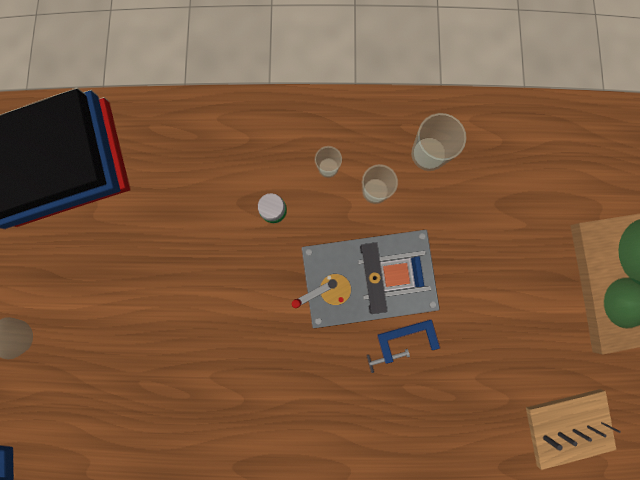

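View pics/scene0.png

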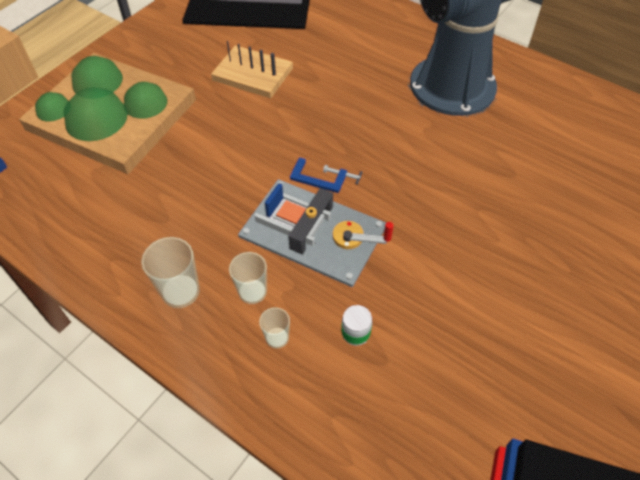

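The top view shows the jig with plate corners at about (302,247), (427,230), (439,310) and (314,328). The handle top is at (296,303), the blue push plate at (418,271) and the cam at (336,290). There are three beakers: small (328,161), middle (379,183) and large (440,137). None of them is to be grasped; the middle one is the listed beaker. The tin is at (271,207) and the clamp at (408,343).

```bash
cat > h.py <<'E'
import numpy as np,cv2
from rig import robot,camera,camera_info
from scipy.spatial.transform import Rotation as R
def back(n,uv,z):
    i=camera_info(n);Rm=cv2.Rodrigues(i['rvec'])[0];c=-Rm.T@i['tvec']
    p=cv2.undistortPoints(np.array([[uv]],float),i['camera_matrix'],i['dist'])[0,0]
    d=Rm.T@np.array([*p,1]);return c+d*(z-c[2])/d[2]
def proj(n,P):
    i=camera_info(n);return cv2.projectPoints(np.array(P,float).reshape(-1,3),i['rvec'],i['tvec'],i['camera_matrix'],i['dist'])[0][:,0]
E
python3 - <<'E'
from h import *
np.set_printoptions(precision=4,suppress=True)
C=np.array([back("top",u,.012)for u in[(302,247),(427,230),(439,310),(314,328)]]);print(C)
print([np.linalg.norm(C[i]-C[i-1]) for i in range(4)])
o=C.mean(0);fx=(C[0]+C[3]-C[1]-C[2])[:2];a=np.arctan2(fx[1],fx[0]);print('jig',o,a)
X=np.array([np.cos(a),np.sin(a)]);Y=np.array([-X[1],X[0]])
for nm,cam,u,z in[('handle','top',(296,303),.085),('handle s','scene',(389,225),.085),('pivot','top',(333,284),.045),('plate','top',(416,257),.075),('plate','top',(421,287),.075),('beak bot','top',(375,190),0),('beak top','top',(380,182),.085),('tin','top',(271,207),.06),('clampscrew','top',(371,363),.01),('clamp','top',(408,343),.016),('white','top',(329,278),.05),('red','top',(341,299),.05)]:
    p=back(cam,u,z);d=p[:2]-o[:2];print(nm,p,'jig',d@X,d@Y)
for n in("top","scene"):
    im=camera(n)[:,:,::-1];
    u0,v0=(260,190) if n=="top" else (225,150)
    cv2.imwrite(f"pics/{n}c.png",cv2.resize(im[v0:v0+150,u0:u0+200],None,fx=4,fy=4,interpolation=cv2.INTER_CUBIC))
E
```

```text
[[ 0.6075  0.1137  0.012 ]
 [ 0.6421 -0.132   0.012 ]
 [ 0.4858 -0.1534  0.012 ]
 [ 0.4507  0.0892  0.012 ]]
[np.float64(0.1586939334052811), np.float64(0.24809072065661875), np.float64(0.15776939445100618), np.float64(0.24509955830433927)]
jig [ 0.5465 -0.0206  0.012 ] 1.7122502272486095
handle [0.5016 0.1194 0.085 ] jig 0.14495812961330157 0.024742565411167226
handle s [0.5013 0.1205 0.085 ] jig 0.14605523431613132 0.024839929141173063
pivot [0.5357 0.0532 0.045 ] jig 0.07455736825837665 0.00030438972554873087
plate [ 0.5851 -0.0976  0.075 ] jig -0.08165544437269075 -0.027378109042355943
plate [ 0.5307 -0.1061  0.075 ] jig -0.08240247591508099 0.027706038656323526
beak bot [ 0.7238 -0.0311  0.    ] jig -0.03534227932415311 -0.17407089426026395
beak top [ 0.7215 -0.0318  0.085 ] jig -0.03570236383941752 -0.17163625577812622
tin [0.6786 0.1698 0.06  ] jig 0.1699247522406209 -0.1576385363714739
clampscrew [ 0.3839 -0.021   0.01  ] jig 0.022530825946916275 0.16109952796572205
clamp [ 0.4229 -0.0917  0.016 ] jig -0.05298284764121189 0.13242373326762677
white [0.5468 0.0607 0.05  ] jig 0.08045641899231068 -0.011763241881430716
red [0.508  0.0383 0.05  ] jig 0.06371330567386244 0.029847813838332363
```

View pics/topc.png

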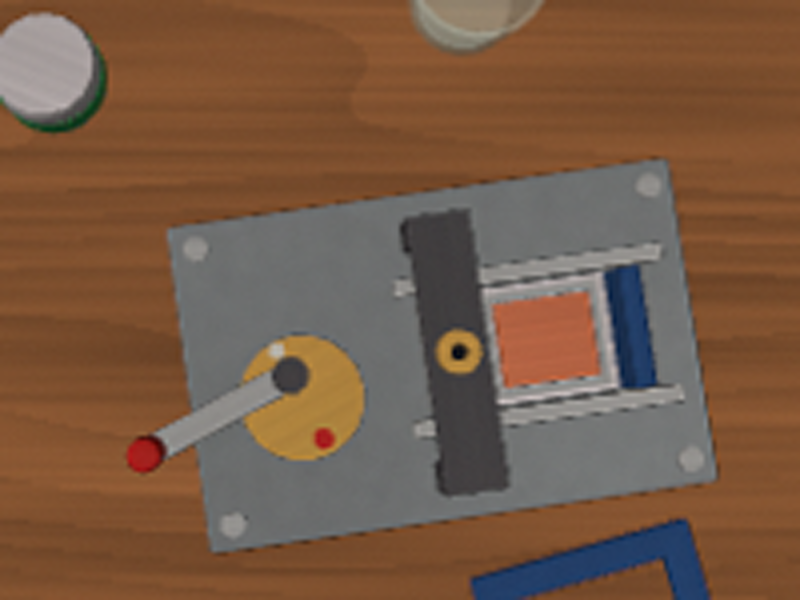

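The sizes agree (plate 247 x 158 mm; handle 74.7 mm from the pivot, and its position matches in both views). The jig is at (0.5465, -0.0206) with yaw 1.712, and the cam is at about 1.91 rad. My plan is to straddle the post with the jaws tangent to its arc, then swing it clockwise.

```bash
cat >> h.py <<'E'
np.set_printoptions(precision=4,suppress=True)
O=np.array([.5465,-.0206]);A=1.712
X=np.array([np.cos(A),np.sin(A)]);Y=np.array([-X[1],X[0]])
def w(jx,jy,z): return np.array([*(O+jx*X+jy*Y),z])
def handle(c): t=c-np.pi/2; return w(.075+.075*np.cos(t),.075*np.sin(t),.085)
def st(target=None,yaw=None):
    o=robot.get_obs();M=R.from_quat(o['tool_rot']).as_matrix();p=o['position'];d=p[:2]-O
    ty=np.arctan2(M[1,1],M[0,1])
    print('t',round(o['time'],2),'pos',p,'jig',d@X,d@Y,'yawY',round(ty,3),'toolx',M[:,0],'F',o['ft_force'],'w',round(o['grip_width'],4),'q',o['q'])
    rr=np.array([d@X-.075,d@Y]);print(' polar r',np.hypot(*rr),'cam-angle',np.arctan2(rr[1],rr[0])+np.pi/2)
    if target is not None: print(' shift cm',100*M.T@(target-p))
    if yaw is not None:
        e=ty-yaw; e=(e+np.pi/2)%np.pi-np.pi/2; print(' turn',e,'(or +-pi)')
E
python3 -c "
from h import *
c=1.908
h=handle(c);h[2]=.15
st(h,A+c-np.pi)"
```

```text
t 0.2 pos [0.1646 0.6025 0.2329] jig 0.6706437672119466 0.2904177197392739 yawY 1.304 toolx [-0.0006 -0.0012 -1.    ] F [-0.1675 -0.5804  0.3849] w 0.087 q [ 1.1255  0.5282  1.4334  0.      1.1814 -0.1785]
 polar r 0.6626718262888495 cam-angle 2.0244501568767483
 shift cm [  8.3305 -37.6271  45.2092]
 turn 0.8255514496225516 (or +-pi)
```

```bash
r='[0.5,-2.35,2.8,0,0.4]'; python3 -m inch '[[[0.5,-2.35,2.8,0,0.4],[0.5,-2.35,2.8,0,0.4],[0.5,-2.35,2.8,0,0.4],[0.5,-2.35,2.8,0,0.4],[0.5,-2.35,2.8,0,0.4],[0.5,-2.35,2.8,0,0.4],[0.5,-2.35,2.8,0,0.4],[0.5,-2.35,2.8,0,0.4]]]'
python3 -m inch '[[[0.5,-2.35,2.8,0,0.4],[0.5,-2.35,2.8,0,0.4],[0.5,-2.35,2.8,0,0.4],[0.5,-2.35,2.8,0,0.4],[0.5,-2.35,2.8,0,0.4],[0.5,-2.35,2.8,0,0.4],[0,0,0,0.12,0.4],[0,0,0,0.12,0.4]]]'
python3 -m inch '[[[0,0,0,0.12,0.4],[0,0,0,0.12,0.4],[0,0,0,0.12,0.4],[0,0,0,0.12,0.4],[0,0,0,0.12,0.4],[0,0,0,0,0.4]]]'
python3 -c "
from h import *
c=1.908
h=handle(c);h[2]=.15
st(h,A+c-np.pi)"
```

```text
time: 0.87
position: [0.3337, 0.3616, 0.1907]
tool_rot: [0.092, 0.701, -0.086, 0.702]
ft_force: [0.6, -0.3, 0.1]
grip_width: 0.0418
time: 1.53
position: [0.4722, 0.167, 0.1576]
tool_rot: [0.18, 0.683, -0.174, 0.686]
ft_force: [0.2, -0.5, -0.3]
grip_width: 0.0348
time: 2.03
position: [0.4743, 0.1639, 0.1568]
tool_rot: [0.382, 0.597, -0.375, 0.598]
ft_force: [-0.4, 0.7, -0.1]
grip_width: 0.0346
t 2.03 pos [0.4743 0.1639 0.1568] jig 0.19278251731941767 0.04552270383904862 yawY 0.441 toolx [ 0.0066  0.0069 -1.    ] F [-0.4295  0.7488 -0.0713] w 0.0346 q [ 0.1059  0.4766  1.8205  0.0083  0.8373 -0.3403]
 polar r 0.12627366293458292 cam-angle 1.9396091094841368
 shift cm [0.667  0.5864 5.1046]
 turn -0.03782830908170576 (or +-pi)
```

```bash
python3 -m inch '[[[0.2,0.2,2.6,-0.04,0.4],[0.2,0.3,2.6,0,0.4],[0.2,0,0.2,0,0.4],[0,0,0,0,0.4]]]'
python3 - <<'E'
from h import *
c=1.908
h=handle(c);h[2]=.06
st(h,A+c-np.pi)
im=camera("top")[190:340,230:430,::-1]; s=camera("scene")[150:300,300:500,::-1]
cv2.imwrite("pics/a.png",np.hstack([cv2.resize(k,None,fx=2,fy=2,interpolation=cv2.INTER_CUBIC) for k in(im,s)]))
E
```

```text
time: 2.37
position: [0.5032, 0.1173, 0.1503]
tool_rot: [0.365, 0.607, -0.358, 0.608]
ft_force: [-0.7, -0.1, 0.6]
grip_width: 0.0346
t 2.37 pos [0.5032 0.1173 0.1503] jig 0.14262812206713657 0.023429225455121615 yawY 0.497 toolx [ 0.0061  0.0072 -1.    ] F [-0.7014 -0.086   0.6028] w 0.0346 q [ 0.0084  0.5035  1.7889  0.0096  0.843  -0.4949]
 polar r 0.07157158304630716 cam-angle 1.9042979733816954
 shift cm [ 9.035  -0.0993 -0.3124]
 turn 0.018511261322120998 (or +-pi)
```

View pics/a.png

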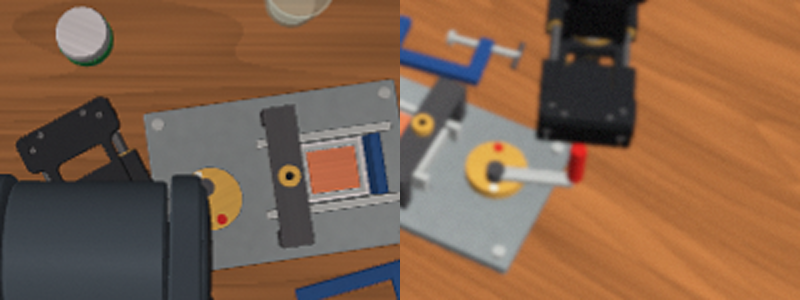

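The top view shows the arm over the handle with the tin well clear. The scene view shows the post (crop 577,160) still upright below the gripper. I'm descending.

```bash
python3 -m inch '[[[2,-0.1,-0.3,0,0.4],[2,0,0,0,0.4],[2,0,0,0,0.4]]]'
python3 -m inch '[[[1.5,0,0,0,0.4],[1.2,0,0,0,0.4],[0.5,0,0,0,0.4],[0,0,0,0,0.4]]]'
python3 -c "
from h import *
c=1.908
h=handle(c);h[2]=.06
st(h,A+c-np.pi)"
```

```text
time: 2.72
position: [0.5036, 0.123, 0.0937]
tool_rot: [0.366, 0.605, -0.354, 0.612]
ft_force: [0.1, -0.6, 0.2]
grip_width: 0.0351
time: 3.05
position: [0.4987, 0.1269, 0.0575]
tool_rot: [0.362, 0.609, -0.354, 0.611]
ft_force: [0.7, -0.5, 0.7]
grip_width: 0.0346
t 3.05 pos [0.4987 0.1269 0.0575] jig 0.15278391672868577 0.026519967025625098 yawY 0.51 toolx [ 0.0087  0.0088 -0.9999] F [ 0.6845 -0.4959  0.684 ] w 0.0346 q [ 0.0268  0.6659  1.8522  0.0148  0.6146 -0.4951]
 polar r 0.0821805716255087 cam-angle 1.899380855735222
 shift cm [-0.2503 -0.0904  0.7143]
 turn 0.0313889953799813 (or +-pi)
```

```bash
python3 -m inch '[[[-0.1,0,0.7,0,0.4],[0,0.75,0.05,0.1,0.4],[0,0.75,0.05,0.1,0.4],[0,0.75,0.05,0.1,0.4],[0,0.75,0.05,0.1,0.4]]]'
python3 -c "
from h import *
st()
o=robot.get_obs();p=o['position'][:2]-O;c=np.arctan2(p@Y,p@X-.075)+np.pi/2
h=handle(c);h[2]=.06;st(h,A+c-np.pi)"
```

```text
time: 3.47
position: [0.5214, 0.1282, 0.0598]
tool_rot: [0.472, 0.529, -0.476, 0.52]
ft_force: [-3.9, -2.1, -2.2]
grip_width: 0.035
t 3.47 pos [0.5214 0.1282 0.0598] jig 0.15090191047664303 0.003919491862341994 yawY 0.101 toolx [-0.0123  0.0051 -0.9999] F [-3.9312 -2.1173 -2.152 ] w 0.035 q [ 0.0299  0.6825  1.7788  0.0086  0.6925 -0.0779]
 polar r 0.07600304224478976 cam-angle 1.622389409572751
t 3.47 pos [0.5214 0.1282 0.0598] jig 0.15090191047664303 0.003919491862341994 yawY 0.101 toolx [-0.0123  0.0051 -0.9999] F [-3.9312 -2.1173 -2.152 ] w 0.035 q [ 0.0299  0.6825  1.7788  0.0086  0.6925 -0.0779]
 polar r 0.07600304224478976 cam-angle 1.622389409572751
 shift cm [-0.0212  0.0089  0.0998]
 turn -0.09161691926560067 (or +-pi)
```

```bash
python3 -m inch '[[[0,0.95,0.1,0.06,0.4],[0,0.95,0.1,0.08,0.4],[0,0.95,0.06,0.1,0.4],[0,0.95,0.06,0.1,0.4],[0,0.95,0.06,0.1,0.4],[0,0.95,0.06,0.1,0.4]]]'
python3 -c "
from h import *
o=robot.get_obs();p=o['position'][:2]-O;c=np.arctan2(p@Y,p@X-.075)+np.pi/2
h=handle(c);h[2]=.06;st(h,A+c-np.pi)"
```

```text
time: 3.97
position: [0.5518, 0.1244, 0.0588]
tool_rot: [-0.585, -0.387, 0.62, -0.352]
ft_force: [-4.7, 9.4, 1.3]
grip_width: 0.0349
t 3.97 pos [0.5518 0.1244 0.0588] jig 0.1427835134338189 -0.02563608774647221 yawY -0.471 toolx [-0.0687  0.0172 -0.9975] F [-4.6721  9.4061  1.3293] w 0.0349 q [0.0145 0.721  1.665  0.0248 0.8243 0.4677]
 polar r 0.07246939828905391 cam-angle 1.2092184481314856
 shift cm [-0.1168 -0.0708 -0.2433]
 turn -0.2508005558314339 (or +-pi)
```

```bash
python3 -m inch '[[[0,1.2,-0.3,0,0.4],[0,1.2,0,0.0,0.4],[0,1.2,0.0,0.05,0.4],[0,1.2,0.05,0.1,0.4]]]'
python3 -c "
from h import *
o=robot.get_obs();p=o['position'][:2]-O;c=np.arctan2(p@Y,p@X-.075)+np.pi/2
h=handle(c);h[2]=.06;st(h,A+c-np.pi)"
```

```text
time: 4.3
position: [0.5835, 0.1127, 0.0583]
tool_rot: [-0.605, -0.345, 0.654, -0.295]
ft_force: [-4.9, 1.0, 1.3]
grip_width: 0.0352
t 4.3 pos [0.5835 0.1127 0.0583] jig 0.12678691964422617 -0.05542551442359976 yawY -0.632 toolx [-0.0943  0.0314 -0.995 ] F [-4.865   0.9758  1.3373] w 0.0352 q [-0.0123  0.7544  1.5708  0.0382  0.9117  0.5932]
 polar r 0.07585428593928101 cam-angle 0.7514730053893118
 shift cm [-0.1697 -0.0204  0.0905]
 turn 0.04636674280628972 (or +-pi)
```

```bash
python3 -m inch '[[[-0.1,1.2,0.15,0.12,0.4],[-0.1,1.2,0.05,0.12,0.4],[0,1.2,0.05,0.12,0.4],[0,1.2,0.05,0.12,0.4]]]'
python3 -c "
from h import *
o=robot.get_obs();p=o['position'][:2]-O;c=np.arctan2(p@Y,p@X-.075)+np.pi/2
h=handle(c);h[2]=.06;st(h,A+c-np.pi)"
```

```text
time: 4.63
position: [0.6053, 0.0815, 0.0588]
tool_rot: [-0.652, -0.177, 0.725, -0.131]
ft_force: [-3.9, 4.4, 4.3]
grip_width: 0.0347
t 4.63 pos [0.6053 0.0815 0.0588] jig 0.09278426537559702 -0.07262589943248313 yawY -1.134 toolx [-0.1149  0.0415 -0.9925] F [-3.8518  4.3697  4.2828] w 0.0347 q [-0.0656  0.7763  1.5086  0.041   0.9748  1.0397]
 polar r 0.0747716614990386 cam-angle 0.24014932492132646
 shift cm [-0.1253 -0.0095 -0.012 ]
 turn 0.05537734812074313 (or +-pi)
```

```bash
python3 -m inch '[[[-0.1,1.2,0.05,0.12,0.4],[-0.1,1.2,0.05,0.1,0.4],[0,0.4,0,0.05,0.4]]]'
python3 -c "
from h import *
o=robot.get_obs();p=o['position'][:2]-O;c=np.arctan2(p@Y,p@X-.075)+np.pi/2
h=handle(c);h[2]=.06;st(h,A+c-np.pi)
cv2.imwrite('pics/b.png',np.hstack([cv2.resize(k,None,fx=2,fy=2,interpolation=cv2.INTER_CUBIC) for k in(camera('top')[190:340,230:430,::-1],camera('scene')[150:300,240:440,::-1])]))"
```

```text
time: 4.88
position: [0.6107, 0.0577, 0.0606]
tool_rot: [-0.661, -0.075, 0.746, -0.033]
ft_force: [-0.9, 4.7, -2.4]
grip_width: 0.0343
t 4.88 pos [0.6107 0.0577 0.0606] jig 0.0685196463970486 -0.0745632845499688 yawY -1.42 toolx [-0.123   0.0498 -0.9912] F [-0.8796  4.6583 -2.4076] w 0.0343 q [-0.1056  0.7794  1.4932  0.0435  0.9974  1.2849]
 polar r 0.07484436108150634 cam-angle -0.08669294513800696
 shift cm [ 0.0559  0.0055 -0.022 ]
 turn 0.09597261487954745 (or +-pi)
```

View pics/b.png

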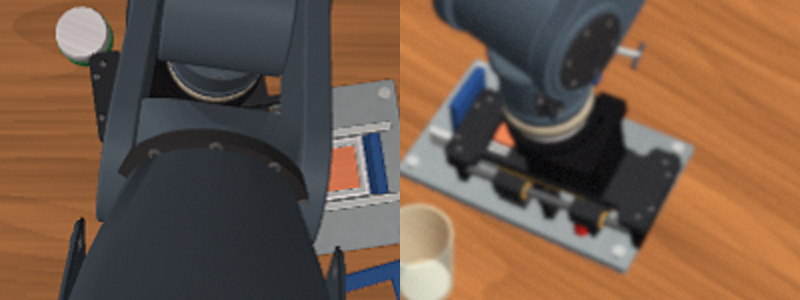

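The handle (red, crop 581,230) sits between the fingers at the jig's right side, and the blank is still in its nest. I'll back off, rise and check the cam.

```bash
python3 -m inch '[[[0,-0.7,0,0,0.4],[-2.5,0,0,0,0.4],[-2.5,0,0,0,0.4],[-2.5,0,0,0,0.4],[-2.5,0,0,0,0.4],[0,0,0,0,0.4]]]'
python3 -c "
from h import *
st(w(-.14,0,.16),A)"
```

```text
time: 5.48
position: [0.6229, 0.0614, 0.1667]
tool_rot: [-0.662, -0.08, 0.744, -0.041]
ft_force: [1.7, 0.5, 1.2]
grip_width: 0.0348
t 5.48 pos [0.6229 0.0614 0.1667] jig 0.07046485004847157 -0.08716723328823604 yawY -1.402 toolx [-0.1189  0.0448 -0.9919] F [1.658  0.4519 1.2204] w 0.0348 q [-0.0959  0.6513  1.4029  0.0355  1.2106  1.2877]
 polar r 0.0872851312894047 cam-angle -0.05198128132750712
 shift cm [ 0.3479 20.7947  9.3189]
 turn 0.027918408532174865 (or +-pi)
```

```bash
python3 -m inch '[[[0,3,1.4,0,0],[0,3,1.4,0,0],[0,3,1.4,0,0],[0,3,1.4,0,0],[0,3,1.4,0,0],[0,3,1.4,0,0],[0,2,0.7,0,0],[0,0,0,0.03,0]]]'
python3 - <<'E'
from h import *
st(w(-.14,0,.06),A)
im=camera("top");s=camera('scene')
cv2.imwrite('pics/c.png',np.hstack([cv2.resize(k,None,fx=2,fy=2,interpolation=cv2.INTER_CUBIC) for k in(im[190:340,250:450,::-1],s[150:300,240:440,::-1])]))
for c in(-.3,0,.3):print(c,proj('top',handle(c)),proj('scene',handle(c)))
for n,m in(('top',im),('scene',s)):
    m=m.astype(int);k=(m[:,:,0]>110)&(m[:,:,1]<40)&(m[:,:,2]<50);v,u=np.nonzero(k);
    k=(u>250)&(u<420)&(v<340);print(n,k.sum(),u[k].mean(),v[k].mean(),u[k].min(),u[k].max(),v[k].min(),v[k].max())
E
```

```text
time: 6.15
position: [0.5718, -0.1552, 0.1698]
tool_rot: [-0.669, -0.075, 0.738, -0.044]
ft_force: [1.1, -0.2, -0.1]
grip_width: 0.0008
t 6.15 pos [ 0.5718 -0.1552  0.1698] jig -0.1368126487946499 -0.00611168709204259 yawY -1.405 toolx [-0.101   0.0348 -0.9943] F [ 1.0773 -0.1766 -0.1311] w 0.0008 q [-0.4473  0.6025  1.4969 -0.0134  1.1485  0.9616]
 polar r 0.21190080440743198 cam-angle -1.5419501183797175
 shift cm [10.9599  0.8659 -0.4116]
 turn 0.024429505177219646 (or +-pi)
-0.3 [[339.6691 242.622 ]] [[319.3524 244.3153]]
0 [[327.2204 242.4621]] [[329.5551 250.493 ]]
0.3 [[315.2747 245.975 ]] [[341.5963 253.9268]]
top 63 323.36507936507934 251.04761904761904 313 329 239 288
scene 68 330.1029411764706 258.8529411764706 328 332 251 266
```

View pics/c.png

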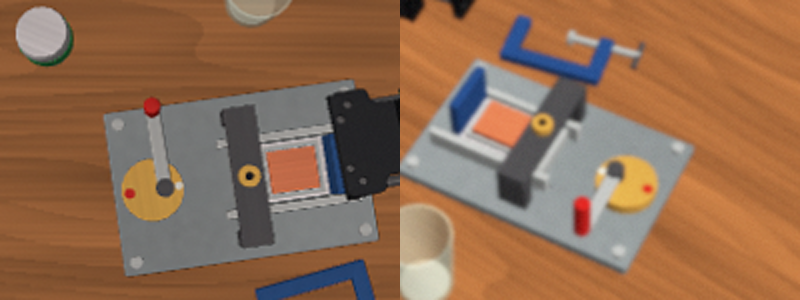

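The handle top is at (326,243) in the top image, so the cam is at about 0.03 rad, and the white dot faces the slide. The slide is still back and the blank is in its nest. The gripper is behind the blue plate, so I'll descend.

```bash
python3 -m inch '[[[1.8,0.4,-0.2,0.02,0],[2.2,0.4,-0.2,0,0],[2.2,0.1,0,0,0],[2.2,0.1,0,0,0],[1.6,0,0,0,0],[0.8,0,0,0,0],[0,0,0,0,0]]]'
python3 -c "
from h import *
st(w(-.14,0,.06),A)"
```

```text
time: 6.83
position: [0.5705, -0.1509, 0.0603]
tool_rot: [-0.672, -0.074, 0.736, -0.045]
ft_force: [-0.2, 0.4, -0.3]
grip_width: 0.0008
t 6.83 pos [ 0.5705 -0.1509  0.0603] jig -0.13241842690146488 -0.005413782287230148 yawY -1.404 toolx [-0.0936  0.033  -0.9951] F [-0.1657  0.3618 -0.2502] w 0.0008 q [-0.4427  0.7505  1.5721 -0.0129  0.9178  0.9676]
 polar r 0.20748906683710316 cam-angle -1.5447014735577427
 shift cm [0.0467 0.7448 0.5586]
 turn 0.025580733067820383 (or +-pi)
```

```bash
python3 -m inch '[[[0,-1,0.5,0.03,0],[0,-1,0,0,0],[0,-0.8,0,0,0],[0,-0.8,0,0,0],[0,-0.8,0,0,0]]]'
python3 -c "
from h import *
st(w(-.06,0,.06),A)"
```

```text
time: 7.25
position: [0.5623, -0.1063, 0.0653]
tool_rot: [-0.674, -0.063, 0.735, -0.039]
ft_force: [-0.0, -2.8, -2.1]
grip_width: 0.0004
t 7.25 pos [ 0.5623 -0.1063  0.0653] jig -0.0870366450899462 -0.003556202215658685 yawY -1.427 toolx [-0.0874  0.0278 -0.9958] F [-0.0044 -2.7935 -2.1236] w 0.0004 q [-0.3786  0.7242  1.6241 -0.0084  0.8849  1.0524]
 polar r 0.16207566420102631 cam-angle -1.5488529484260476
 shift cm [ 0.6639 -2.6812  0.2948]
 turn 0.0025787524323064304 (or +-pi)
```

```bash
python3 -m inch '[[[0.3,-0.7,0,0,0],[0.3,-0.7,0,0,0],[0.2,-0.7,0,0,0],[0.2,-0.5,0,0,0]]]'
python3 -c "
from h import *
st(w(-.055,0,.06),A)"
```

```text
time: 7.58
position: [0.5606, -0.0786, 0.0589]
tool_rot: [-0.677, -0.063, 0.732, -0.042]
ft_force: [-0.3, -2.2, 0.9]
grip_width: 0.0004
t 7.58 pos [ 0.5606 -0.0786  0.0589] jig -0.05937806770867718 -0.00576455614758105 yawY -1.424 toolx [-0.0793  0.0232 -0.9966] F [-0.3401 -2.233   0.9497] w 0.0004 q [-0.3345  0.7262  1.6499 -0.0055  0.8481  1.0918]
 polar r 0.13450165496638486 cam-angle -1.5279245688855627
 shift cm [-0.053  -0.4448  0.5795]
 turn 0.0058138039773476535 (or +-pi)
```

```bash
python3 -m inch '[[[0,-0.4,0.1,0,0],[0,-0.4,0.1,0,0]]]'; python3 -m inch '[[[0,-0.4,0,0,0],[0,-0.4,0,0,0]]]'
python3 -c "
from h import *
st()
cv2.imwrite('pics/d.png',cv2.resize(camera('scene')[150:300,240:440,::-1],None,fx=3,fy=3,interpolation=cv2.INTER_CUBIC))"
```

```text
time: 7.75
position: [0.5597, -0.0735, 0.059]
tool_rot: [-0.679, -0.061, 0.73, -0.046]
ft_force: [-0.1, -23.2, -4.6]
grip_width: 0.0006
time: 7.92
position: [0.5599, -0.074, 0.0591]
tool_rot: [-0.679, -0.058, 0.729, -0.055]
ft_force: [-2.1, -14.7, -0.5]
grip_width: 0.0006
t 7.92 pos [ 0.5599 -0.074   0.0591] jig -0.054795190918100076 -0.005761979331345282 yawY -1.412 toolx [-0.0709 -0.0007 -0.9975] F [ -2.0577 -14.66    -0.5237] w 0.0006 q [-0.3172  0.7215  1.662  -0.031   0.8255  1.1159]
 polar r 0.1299230233302816 cam-angle -1.5264325975512114
```

View pics/d.png

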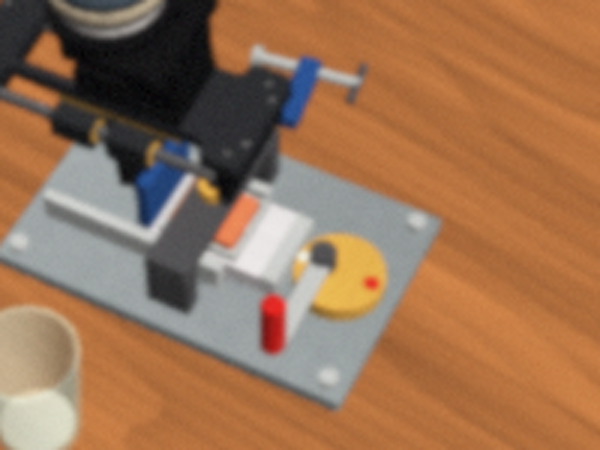

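The slide hit a firm stop (23 N, no further motion). Its nose reaches the cam's low side, and the blank is under the bridge. I'll back off, rise and verify.

```bash
python3 -m inch '[[[0,1.5,0,0,0],[0,2,0,0,0],[-2,1,0,0,0],[-3,0,0,0,0],[-3,0,0,0,0],[-3,2,0,0,0],[0,3,0,0,0],[0,3,0,0,0]]]'
python3 -m inch '[[[0,3,0,0,0],[0,3,0,0,0],[0,0,0,0,0],[0,0,0,0,0]]]'
python3 - <<'E'
from h import *
st()
im=camera("top");s=camera('scene')
cv2.imwrite('pics/e.png',np.vstack([cv2.resize(im[120:380,240:480,::-1],None,fx=2.5,fy=2.5)[:600], ]))
cv2.imwrite('pics/e.png',np.hstack([cv2.resize(k,None,fx=2,fy=2,interpolation=cv2.INTER_CUBIC) for k in(im[140:380,250:450,::-1],s[150:390,230:430,::-1])]))
for f in(-.087+.045,-.082+.045):print(f,proj('top',[w(f,-.028,.075),w(f,.028,.075)]))
E
```

```text
time: 8.63
position: [0.5809, -0.1905, 0.1655]
tool_rot: [-0.672, -0.065, 0.736, -0.049]
ft_force: [-0.2, -0.6, -0.7]
grip_width: 0.0003
time: 8.97
position: [0.5914, -0.2551, 0.1637]
tool_rot: [-0.673, -0.064, 0.735, -0.047]
ft_force: [-0.6, 0.7, 0.3]
grip_width: 0.0003
t 8.97 pos [ 0.5914 -0.2551  0.1637] jig -0.2384852056437467 -0.011418642951057989 yawY -1.414 toolx [-0.0886  0.0175 -0.9959] F [-0.6104  0.6643  0.3265] w 0.0003 q [-0.5653  0.6665  1.3752 -0.0353  1.1844  0.8626]
 polar r 0.3136930977314386 cam-angle -1.5343876006423636
-0.041999999999999996 [[394.5024 259.6863]
 [399.0674 290.316 ]]
-0.037000000000000005 [[391.7913 260.0647]
 [396.3435 290.7025]]
```

View pics/e.png

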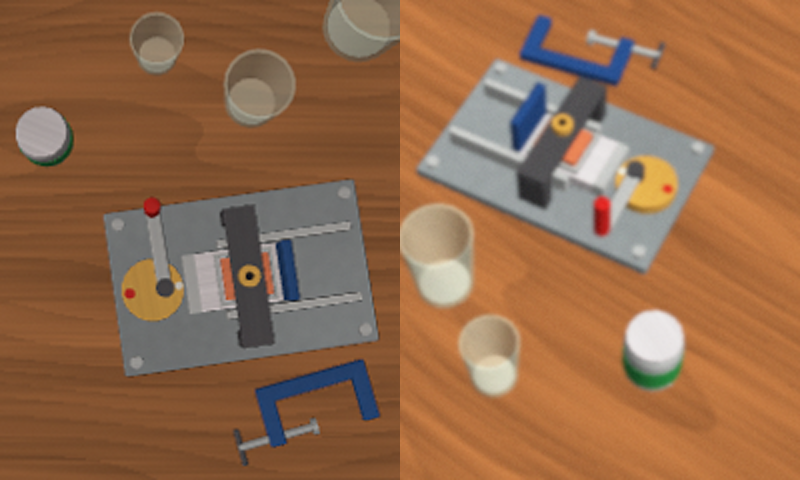

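The tin, clamp and middle beaker have not moved, the cam is low, and the blank is centred under the bushing. I'll measure the slide's travel numerically.

```bash
python3 - <<'E'
from h import *
a=cv2.imread('pics/top0.png')[:,:,::-1].astype(int);b=camera('top').astype(int)
s0=cv2.imread('pics/scene0.png')[:,:,::-1].astype(int);s1=camera('scene').astype(int)
def J(p): d=p[:2]-O; return np.array([d@X,d@Y])
for n,ims,box,z in(('top',(a,b),(380,430,245,305),.060),('scene',(s0,s1),(255,312,180,232),.054)):
    P=[]
    for m in ims:
        k=(m[:,:,2]>m[:,:,0]+30)&(m[:,:,2]>60);v,u=np.nonzero(k);g=(u>box[0])&(u<box[1])&(v>box[2])&(v<box[3])
        P.append(J(back(n,(u[g].mean(),v[g].mean()),z)));print(n,g.sum(),P[-1])
    print('travel',P[1]-P[0])
E
```

```text
top 261 [-0.0828 -0.001 ]
top 228 [-0.0382 -0.0013]
travel [ 0.0446 -0.0003]
scene 379 [-0.0827  0.0048]
scene 371 [-0.0409  0.0052]
travel [0.0418 0.0004]
```

```bash
python3 -c "
from rig import robot
print(robot.hand_in())"
```

```text
the job is handed in; nothing more can be done
None
```

I freed the cam lock, then pushed the slide forward until it hit its stop, and handed the job in at about 9 s. The hand-in gave no verdict.

- **Cam:** I straddled the red handle with the jaws and swung it clockwise to about 0.03 rad. The white dot faced the slide while the slide was still back.
- **Slide:** I pushed the blue plate with closed fingers until it hit a firm stop at about 23 N, then withdrew clear of everything.
- **Checks:** In the last pictures the cam is at its low point and the blank lies in its nest under the bushing. The beaker, tin and clamp look unmoved.
- **Disagreement:** The top view gives 44.6 mm of slide travel, but the scene view gives only 41.8 mm, below the required 43 mm. I trusted the top view and the firm stop, because the coarse, oblique scene view may be off by that much, but I did not settle the difference.
- **Tool tilt:** The tool tilted by up to about 8° while pushing the handle, which did no visible harm.

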